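# Eject the toy taxi and trap it on the ramp

## Task

In the toy car park, eject the orange taxi: set one fingertip in the taxi's own lane, down the slope in front of it, and with the other fingertip press the red pad beside that lane all the way down, so that the taxi is pushed out of its bay, rolls down against the waiting finger and is trapped there on the slope, short of the turntable. Finish while holding: the pad still held fully down, the taxi at rest against the finger. Do not touch the taxi before the pad has pushed it out, pinch or lift nothing, and leave the white car in its bay and the other toys where they are.

Things in the scene. Friction and masses are not known exactly. Their poses are not given: they have to be found in the camera images.
- ramp: Toy car park, fixed, 430 x 228 mm. Origin at shelf height under the crest line, midway between its two lanes; +x points downhill along both lanes, +z up. Level bays 60 mm high at x = -94 to 0; from x = 0 to 150 mm two lanes slope down 12 degrees (height 60 mm - 0.2126 x), to a red turntable (radius 62, 26 mm high, centre x = 214). A blue and yellow tower 114 mm high stands at x = -158 to -84.
- taxi: Orange die-cast taxi, white roof sign, free-rolling wheels, 76 mm long, 34 wide, 37 high, about 0.13 kg. Origin mid length at the underside of the wheels; +x is its front, which faces downhill. Starts in either bay, origin at ramp x = -38 to -34 mm. Its nose is a flat upright face 6 to 22 mm above the wheels' underside. Once over the crest it rolls down its lane by itself, up to 0.5 m/s.
- white_car: White car of the same shape and size without roof sign, parked in the other bay; must stay there. Origin as for the taxi.
- pad_a (a joint): Travel of the red pad beside lane a, m: 0 up, 0.010 fully down (beyond 0.0075 counts). Its spring takes 2 N at the start and 6 N fully down, and lifts the pad when let go. The pad drives a pusher behind the car in its lane's bay, 2.6 mm per mm of pad; the car goes over the crest after 4 to 8 mm of pad travel.
- pad_b (a joint): The same for the red pad beside lane b.
- pad_a_top (a point): Centre of the top of pad a (moves with it); the pad is 50 mm along the lane, 54 mm across. At ramp x = 80, y = +83 mm; 63 mm above the shelf when up, 53 mm fully down, which is still 10 mm above the lane surface beside it: one fingertip on the pad and one at the same height in the lane both fit. Its blue housing is 60 x 62 mm, top 40 mm high.
- pad_b_top (a point): The same for pad b, at ramp x = 80, y = -83 mm.
- lane_a (a point): Point on the surface of lane a, on its centre line, abreast of pad a's centre (ramp x = 80, y = +26, 43 mm above the shelf), 57 mm across from it. The lane is 42 mm wide between yellow kerbs 12 mm high: outer kerb 5 mm wide, middle kerb 10 mm.
- lane_b (a point): The same on lane b (y = -26 mm).
- trailer: Blue plastic boat trailer, 155 mm long, 66 wide, 31 high, to the robot's right; leave alone. Origin under its frame.
- carrier: Green plastic car carrier truck, 215 mm long, 60 wide, 68 high, to the robot's left; leave alone.
- dish: White ceramic dish, 120 mm across, 30 high, to the robot's right; leave alone. Origin under its centre.
- cone: Small yellow traffic cone, 36 mm across, 42 high, beside the lower end of lane b; leave alone.
- pump: Red toy fuel pump on a white foot, 28 x 38 mm, 60 high, beside the bay of lane a; leave alone.
Mind the look-alikes: they are no part of the job. Of the things shaped like the taxi, the orange one is meant.

How it is judged:
By the outcome, as a careful person would: the job done as asked, in the order asked, and still so for the second after the job is handed in, while the arm keeps its last pose, push and grip.
It also fails if it takes over 35 s, if anything falls off the work surface, if the arm or the gripper's body presses on something with over 40 N, if the wrist force passes 120 N, or if a joint passes its speed limit or range.

## Robot

A 6-joint arm with a two-finger parallel gripper is mounted at the origin on the work surface. World frame = base frame: x ahead of the robot, y to its left, z up, the work surface at z = 0. Lengths are in m, angles in degrees, forces in N, time in s.
With the tool pointing down it reaches from about 0.325 to 0.775 m from the base axis. Payload 5.5 kg.
Tool frame: the origin (TCP) lies at the centre of the arm's flange, where the gripper is bolted on; the fingertips stand 182 mm ahead of it and the grasp point (between the pads) lies 163 mm ahead of it; z points along the fingers, y is the direction in which the jaws open and shut (so a half turn about z gives the same grasp; the last joint's range is limited). The gripper opens to 88 mm and grips with 3 to 60 N. Pads are 20 mm wide; open, the fingers measure 115 mm over their backs; the gripper's body (75 mm by 178 mm) begins 61 mm behind the grasp point.
Start: joints at [-78.478, 5.22, 70.514, -0, 104.267, -3.249], TCP at [0.153, -0.58, 0.405] pointing down, gripper open.
Joint ranges: [-164.24, 164.24], [-49.07, 125.15], [9.68, 141.18], [-86.29, 266.29], [3.28, 154.24], [-151.56, 151.56]. Speed limits (degrees/s): [147.25, 147.25, 172.46, 180, 180, 180].

## Interface

Orientations are given as [roll, pitch, yaw] about the fixed x, y, z axes, in that order (R = Rz(yaw) Ry(pitch) Rx(roll)).
In Python, from station import r gives the robot as it stands. The module is installed in compiled form; this text tells all that it offers. Calls block until the motion is done:
- r.reach(position, orientation): joint-space move of the TCP to a pose.
- r.servo_line(position, rotation=None, speed=0.15): straight line of the TCP; rotation=None keeps the orientation; speed is the mean speed in m/s.
- r.move_joints(angles): joint-space move.
- r.let_go() and r.grab(squeeze=None): open the fingers fully, or close them until they stop; squeeze is the grip in N (None keeps the last).
- r.wait(seconds).
- r.inverse_kinematics(position, orientation): joint angles nearest the present ones, or None.
- r.sense(): the state.
- r.snapshot(name): name is "side" or "top" or "wrist"; returns a dict with "frame" (480x640x3 uint8, red, green, blue), "fx", "fy", "cx", "cy" (pixels), "R" (3x3) and "t" (3): a world point X has camera coordinates R X + t. Camera axes: x right, y down, z forward; pixel columns grow to the right and rows downward; lengths in m; the calibration is good to about 2 mm. A picture is of the moment at which its call begins. There is no depth.
A pose or a line that the arm cannot do raises r.IKError and nothing moves.
- r.hand_in(): hands the job in, once; it reports no verdict.
The state is a dict: "clock": time; "joints": joint angles; "joint_vel": joint speeds; "joint_torque": joint torques, N m; "tcp_pos": TCP position; "orientation": TCP orientation; "contact_force": force on the tool from outside, world axes, zero at the start; "torque": the same for the moment, N m; "opening": finger opening in m.
Only numpy, scipy, OpenCV 4.12 (cv2) and the standard library are available. Lean on these libraries where they do the work, as an engineer would, in place of code of your own. Each camera call takes 0.05 s, during which the arm holds its last target. There are 200 camera calls.

## Working session

There is one attempt and no reset: what is moved stays moved. The work goes in short steps, each a Python script; the robot and the scene stay as the last script left them, time stands still between calls to the robot, and variables do not carry over. Pictures are saved under pics/ and viewed, about 8 in all and at most 12, crops included, and the job is handed in when it is done.

```bash
mkdir -p pics; python3 - <<'E'
from station import r
import cv2,numpy as np,pickle
d={}
for n in("top","side"):
    s=r.snapshot(n);d[n]=s;cv2.imwrite(f"pics/{n}0.png",s["frame"][:,:,::-1])
    print(n,s["fx"],s["cx"],s["cy"],np.round(s["R"],3).tolist(),np.round(s["t"],3).tolist())
pickle.dump(d,open("s0.pkl","wb"))
print(r.sense())
E
```

```text
top 604.9732121125196 320.2542849422071 244.76186419782215 [[0.019, -1.0, 0.019], [-0.983, -0.022, -0.181], [0.182, -0.015, -0.983]] [-0.011, 0.551, 1.297]
side 511.0183926474673 313.9270445508786 251.28958279724702 [[-0.858, -0.514, 0.0], [-0.319, 0.532, -0.784], [0.403, -0.673, -0.621]] [0.506, 0.241, 1.024]
{'clock': 0.1, 'joints': array([-7.84773783e+01,  5.25945160e+00,  7.05737466e+01, -3.29924322e-04,
        1.04265562e+02, -3.24834501e+00]), 'joint_vel': array([ 0.00701916, -0.13295546, -0.09823843,  0.05624807,  0.01197927,
        0.03385313]), 'joint_torque': array([ 3.46023604e-03, -4.47855020e+01, -4.07570243e+01,  7.00346008e-02,
        2.84088386e-02, -1.16183260e-04]), 'tcp_pos': array([ 0.15298628, -0.58023091,  0.40362496]), 'orientation': array([-1.79901381e+02, -5.27675138e-03,  1.47708812e+01]), 'contact_force': array([ 0.46430456, -1.32990851, -0.09438091]), 'torque': array([-0.01484903, -0.00277113,  0.04289527]), 'opening': 0.08766529294896172}
```

View pics/top0.png

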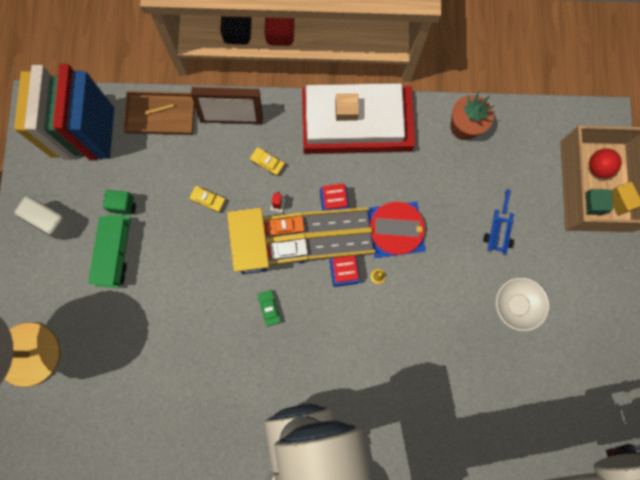

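View pics/side0.png

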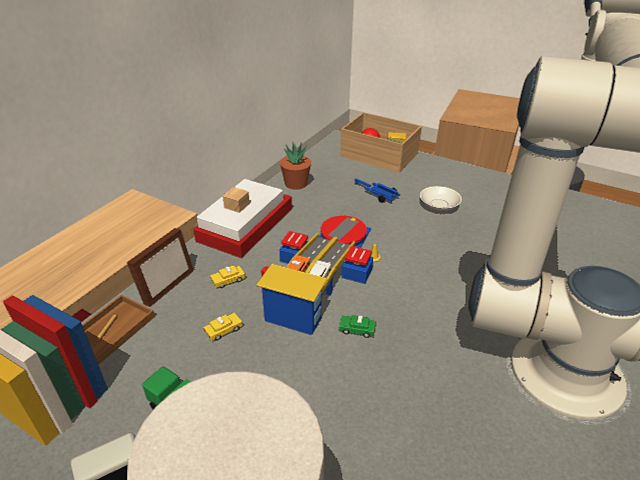

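The taxi (orange, about pixel 285,226) is in the far lane. That is lane a, with the pump at (277,200) beside it. Ramp +x points image right, roughly world -y. I'll enlarge the crops to measure it.

```bash
python3 - <<'E'
import cv2,pickle
d=pickle.load(open("s0.pkl","rb"))
f=d["top"]["frame"][175:295,220:435,::-1]
f=cv2.resize(f,None,fx=3.7,fy=3.7,interpolation=cv2.INTER_CUBIC);cv2.imwrite("pics/c1.png",f)
E
```

```text
(no output)
```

View pics/c1.png

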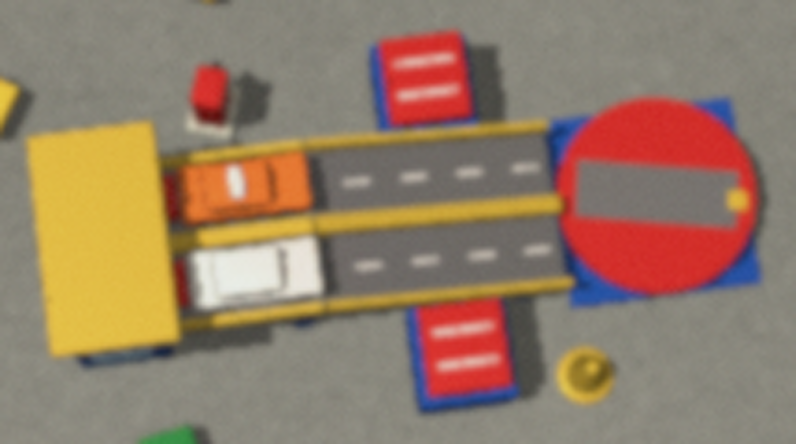

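```bash
cat > h.py <<'E'
import numpy as np
def proj(s,X):
    c=np.asarray(X)@np.array(s["R"]).T+np.array(s["t"])
    return np.c_[s["fx"]*c[:,0]/c[:,2]+s["cx"],s["fy"]*c[:,1]/c[:,2]+s["cy"]]
def world(p,P):  # p: x,y,yaw,z
    c,s=np.cos(p[2]),np.sin(p[2]);P=np.asarray(P,float)
    return np.c_[p[0]+c*P[:,0]-s*P[:,1],p[1]+s*P[:,0]+c*P[:,1],p[3]+P[:,2]]
E
python3 - <<'E'
import pickle,numpy as np
from h import *
from scipy.optimize import least_squares
s=pickle.load(open("s0.pkl","rb"))["top"]
o=[]
for (y,c) in((83,[(380,42),(463,32),(472,116),(388,126)]),(-83,[(416,309),(502,300),(514,388),(427,399)])):
    for (a,b),q in zip([(-25,27),(25,27),(25,-27),(-25,-27)],c): o.append((80+a,y+b,63,*q))
o+=[(214,0,26,657,196),(-121,0,114,102,239),(150,0,40,562,204)]
o=np.array(o,float);P=o[:,:3]/1e3;q=(o[:,3:]+.5)/3.7-.5+[220,175]
for fz in(0,1):
    f=lambda p:(proj(s,world([*p[:3],p[3] if fz else 0],P))-q).ravel()
    z=least_squares(f,[.55,0,-1.5,0],loss="soft_l1");p=z.x
    print(np.round(p,4),np.degrees(p[2]));print(np.round(f(p).reshape(-1,2),2).tolist())
    if not fz: np.save("ramp.npy",p)
E
```

```text
[ 0.566   0.0364 -1.4178  0.    ] -81.23444495743611
[[-0.13, -0.17], [-0.54, -0.21], [0.41, 0.22], [0.94, 0.32], [0.24, 0.03], [-0.51, -0.46], [-0.21, -0.07], [0.65, -0.06], [0.03, 0.21], [0.16, -0.1], [-1.34, 0.34]]
[ 0.5652  0.0365 -1.4178  0.0038] -81.23131250736813
[[-0.17, -0.31], [-0.52, -0.36], [0.45, 0.14], [0.91, 0.24], [0.23, 0.09], [-0.45, -0.4], [-0.14, 0.06], [0.65, 0.08], [0.21, 0.19], [-0.11, -0.08], [-1.24, 0.32]]
```

```bash
cat >> h.py <<'E'
from scipy.spatial.transform import Rotation as Ro
def pose(padz,xl=.1175,yl=.021,yp=.104,drop=.011,p=None,sign=1):
    """padz = height of pad finger's lowest (inner) edge; returns TCP pos, rpy"""
    p=np.load("ramp.npy") if p is None else p
    S=.1015;t=np.arcsin(drop/S);dy=yp-yl;dx=-np.sqrt((S*np.cos(t))**2-dy**2)
    c,s=np.cos(p[2]),np.sin(p[2]);h=np.hypot(dx,dy)
    u=np.array([c*dx-s*dy,s*dx+c*dy,0])/h;z=np.array([0,0,1.])
    o=u*np.cos(t)+z*np.sin(t);d=u*np.sin(t)-z*np.cos(t)
    L=world([*p[:3],0],[[xl,yl,0]])[0]
    C=L+S/2*o; C[2]=padz-.044*np.sin(t)
    y=sign*o
    return C-.182*d,Ro.from_matrix(np.c_[np.cross(y,d),y,d]).as_euler("xyz",degrees=True)
E
python3 - <<'E'
from station import r
from h import *
import cv2
for sg in(1,-1):
    P,O=pose(.083,sign=sg);j=r.inverse_kinematics(P,O);print(sg,P,O,j)
    if j is not None:
        m=np.abs(np.array(j)-r.sense()["joints"]).max()
        if sg==1 or m<best[0]: best=(m,sg)
sg=best[1];print("sign",sg)
P,O=pose(.083,sign=sg)
r.reach(P+[0,0,.10],O);r.servo_line(P,speed=.12);r.wait(.3)
np.save("sg.npy",sg)
s=r.sense();print(s["clock"],s["tcp_pos"]-P,s["contact_force"],s["opening"])
np.save("f0.npy",s["contact_force"])
ims=[]
for n in("side","wrist"):
    f=r.snapshot(n)["frame"][:,:,::-1]
    ims.append(cv2.resize(f[190:310,230:420],(760,480),interpolation=cv2.INTER_CUBIC) if n=="side" else f)
cv2.imwrite("pics/s1.png",ims[0]);cv2.imwrite("pics/w1.png",ims[1])
E
```

```text
1 [ 0.62696581 -0.05543082  0.25915957] [173.77838558   0.         133.42176851] [ -9.46844258   9.04623088  81.23576138   4.97037972  85.96999039
 -53.07741626]
-1 [ 0.62696581 -0.05543082  0.25915957] [-173.77838558    0.          -46.57823149] [ -9.46844258   9.04623088  81.23576138   4.97037972  85.96999039
 126.92258374]
sign 1
3.95 [9.87941969e-05 9.43792458e-06 6.41408034e-04] [-0.3494034  -0.35244554 -0.71236661] 0.08779771242347159
```

View pics/s1.png

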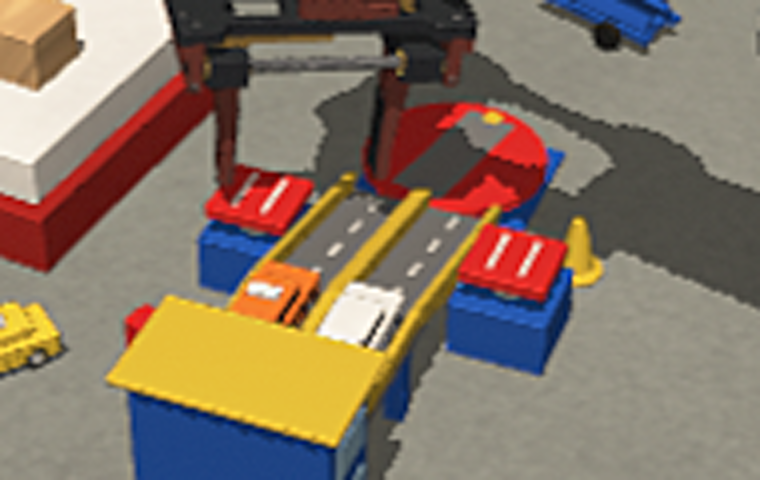

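View pics/w1.png

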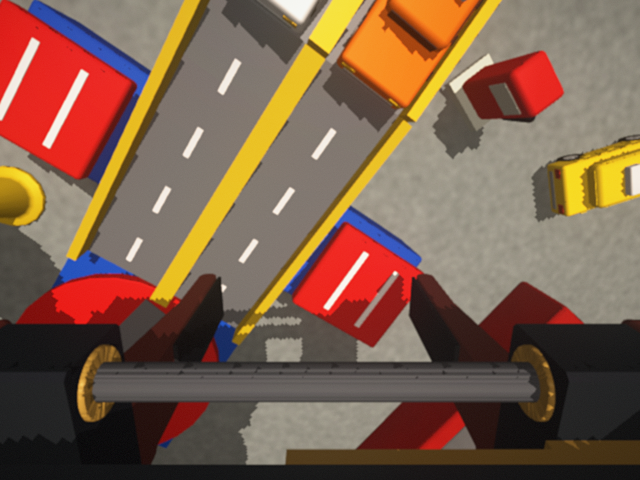

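The side view shows one fingertip over pad a (228,185) and the other above lane a (383,175). In the wrist view the tips are at about (210,278) and (420,278). I'll overlay the model's predictions to check the alignment before going down.

```bash
python3 - <<'E'
from station import r
from h import *
import cv2
p=np.load("ramp.npy")
st=r.sense();T=np.array(st["tcp_pos"]);R=Ro.from_euler("xyz",st["orientation"],degrees=True).as_matrix()
tips=[np.array([[a,s*.05075+b,.182] for a,b in((-.01,-.00675),(.01,-.00675),(.01,.00675),(-.01,.00675))])@R.T+T for s in(-1,1)]
zl=lambda x:.06-.2126*x
rl=[[x,y,zl(x)+h] for y,h in((.005,.012),(.047,.012)) for x in(.0,.15)]
pad=[[.055,.056,.063],[.105,.056,.063],[.105,.11,.063],[.055,.11,.063]]
out=[]
for n in("side","wrist"):
    s=r.snapshot(n);k=4
    f=cv2.resize(s["frame"][:,:,::-1],None,fx=k,fy=k,interpolation=cv2.INTER_CUBIC)
    D=lambda X,c:cv2.polylines(f,[np.int32((proj(s,X)+.5)*k)],True,c,1 if n=="side" else 4)
    for t in tips: D(t,(0,255,0))
    # vertical drop of the tips
    for t,x in zip(tips,((.06,.104,.063),(.1175,.021,zl(.1175)))):
        q=t.copy();q[:,2]=x[2];D(q,(255,255,0));
        if n=="wrist":print(np.round(q.mean(0),4),np.round(t.mean(0),4))
    W=world(p,rl);D(W[:2],(255,0,255));D(W[2:],(255,0,255));D(world(p,pad),(255,0,255))
    if n=="side": f=f[760:1240,940:1660]
    else: f=cv2.resize(f,(800,600),interpolation=cv2.INTER_AREA)
    out.append(f)
    cv2.imwrite(f"pics/o_{n}.png",f)
E
```

```text
[ 0.6048 -0.0766  0.063 ] [ 0.6048 -0.0766  0.073 ]
[ 0.6781 -0.0072  0.035 ] [ 0.6781 -0.0072  0.0841]
```

View pics/o_wrist.png

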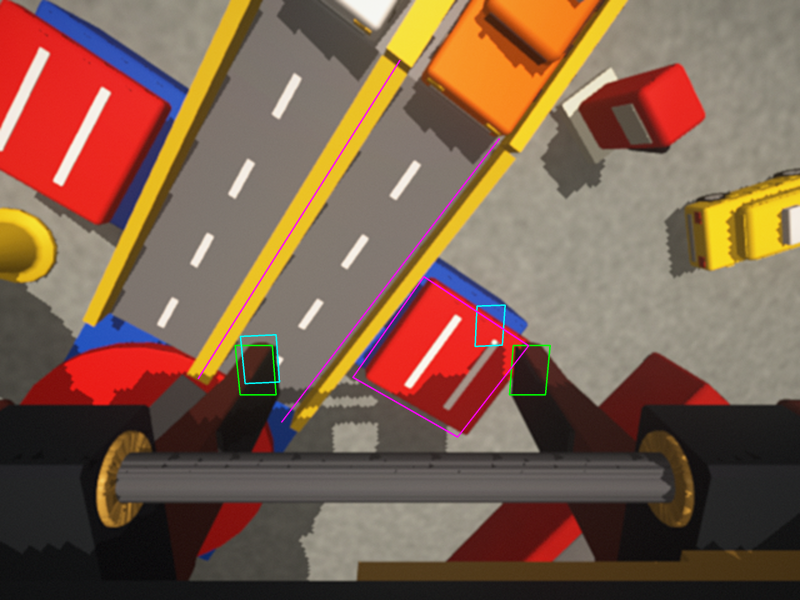

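View pics/o_side.png

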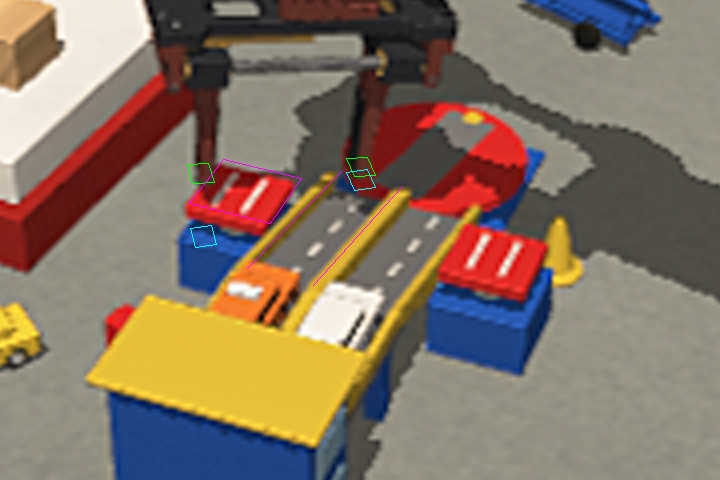

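```bash
python3 - <<'E'
from station import r
from h import *
import pickle
from scipy.optimize import fsolve
p=np.load("ramp.npy")
def back(s,q,h=0):
    return [np.round(1e3*fsolve(lambda v:(proj(s,world(p,[[v[0],v[1],.06-.2126*v[0]+h]]))[0]-a),[.08,.0]),1).tolist() for a in q]
s0=pickle.load(open("s0.pkl","rb"))["top"]
tp=lambda a:(np.array(a)+.5)/3.7-.5+[220,175]
print("top a",back(s0,tp([(357,182),(413,177),(470,172),(526,167)])))
print("top b",back(s0,tp([(369,265),(425,260),(483,254),(538,250)])))
w=r.snapshot("wrist");wp=lambda a:np.array(a)*.8
print("wrist a",back(w,wp([(405,180),(354,251),(311,314)])))
print("wrist b",back(w,wp([(286,95),(241,179),(203,250),(168,312)])))
print("mid kerb end top corners",back(w,wp([(188,372),(222,380)]),.012))
E
```

```text
top a [[30.3, 27.2], [64.8, 27.5], [100.3, 27.7], [135.7, 28.0]]
top b [[30.7, -24.2], [65.0, -24.3], [101.0, -23.8], [135.4, -24.4]]
wrist a [[29.1, 30.5], [63.9, 30.3], [98.6, 30.9]]
wrist b [[29.1, -21.6], [64.3, -21.1], [98.7, -20.6], [133.5, -20.7]]
mid kerb end top corners [[149.6, 0.2], [144.8, 14.2]]
```

```bash
python3 - <<'E'
from station import r
from h import *
import pickle
from scipy.optimize import least_squares
s0=pickle.load(open("s0.pkl","rb"))["top"];w=r.snapshot("wrist")
zl=lambda x:60-.2126*x
da=[(x,26,zl(x)) for x in(30,65,100,135)];db=[(x,-26,zl(x)) for x in(30,65,100,135)]
pa=[(55,110,63),(105,110,63),(105,56,63),(55,56,63)];pb=[(55,-56,63),(105,-56,63),(105,-110,63),(55,-110,63)]
qt=[(357,182),(413,177),(470,172),(526,167),(369,265),(425,260),(483,254),(538,250),(380,42),(463,32),(472,116),(388,126),(416,309),(502,300),(514,388),(427,399)]
Pt=np.array(da+db+pa+pb)/1e3;qt=(np.array(qt)+.5)/3.7-.5+[220,175]
Pw=np.array(da[:3]+db+[pa[3],pa[2],pa[1],pb[0],pb[1]])/1e3
qw=.8*np.array([(405,180),(354,251),(311,314),(286,95),(241,179),(203,250),(168,312),(430,278),(361,375),(463,436),(168,97),(105,223)])
def fit(L,zfree):
    f=lambda p:np.concatenate([((proj(s,world([*p[:3],p[3]*zfree],P))-q)/sc).ravel() for s,P,q,sc in L])
    z=least_squares(f,[.566,.036,-1.418,0],loss="soft_l1");print(np.round(z.x,4),np.round(f(z.x).reshape(-1,2),1).tolist());return z.x
A=(s0,Pt,qt,.5);B=(w,Pw,qw,1.5)
for L in([A],[B],[A,B]):
    for k in(0,1): p=fit(L,k)
E
```

```text
[ 0.5669  0.0364 -1.4187  0.    ] [[-0.1, 0.3], [0.4, 0.5], [-0.0, 0.8], [-0.3, 1.1], [-0.4, 0.8], [0.2, 0.8], [-0.6, 1.2], [-0.2, 0.7], [-0.1, -1.1], [-1.0, -1.1], [0.9, -0.3], [2.0, -0.1], [0.5, -0.7], [-1.0, -1.6], [-0.5, -0.9], [1.2, -0.9]]
[ 0.5661  0.0366 -1.4189  0.0041] [[-0.2, 0.2], [0.4, 0.5], [0.0, 0.7], [-0.2, 1.0], [-0.6, 0.9], [0.2, 0.8], [-0.5, 1.3], [-0.0, 0.8], [-0.2, -1.4], [-0.9, -1.4], [1.0, -0.4], [1.9, -0.3], [0.4, -0.6], [-1.0, -1.5], [-0.4, -0.6], [1.2, -0.6]]
[ 0.5704  0.0385 -1.4215  0.    ] [[0.5, -0.4], [0.4, -0.2], [-0.6, -0.4], [0.8, -0.6], [0.2, -1.4], [-1.0, -1.1], [-1.0, -0.8], [2.5, 1.0], [1.1, 2.5], [1.9, 1.9], [-1.4, 1.3], [-5.1, 1.1]]
[ 0.5704  0.038  -1.4213 -0.0036] [[-0.8, -0.0], [-0.3, -0.5], [-0.8, -1.3], [0.8, 0.8], [0.6, -0.9], [-0.1, -1.4], [0.1, -1.6], [1.1, 0.3], [0.4, 0.9], [0.3, -0.2], [-0.0, 2.7], [-3.0, 1.1]]
[ 0.5688  0.0374 -1.4195  0.    ] [[-1.0, -1.4], [-0.5, -1.1], [-0.9, -0.8], [-1.2, -0.5], [-1.3, -0.9], [-0.7, -0.9], [-1.5, -0.4], [-1.1, -0.9], [-1.0, -2.7], [-1.8, -2.8], [0.0, -1.9], [1.1, -1.8], [-0.5, -2.4], [-2.0, -3.3], [-1.5, -2.6], [0.2, -2.6], [-2.1, -0.8], [-2.0, -0.4], [-2.7, -0.6], [-2.1, -0.9], [-2.5, -1.6], [-3.4, -1.2], [-3.3, -0.8], [0.1, 0.7], [-1.2, 2.3], [-0.1, 1.6], [-4.7, 1.1], [-8.1, 1.1]]
[ 0.5697  0.0368 -1.4197 -0.0067] [[-0.4, -0.8], [-0.1, -0.5], [-0.7, -0.2], [-1.1, 0.1], [-0.9, -0.5], [-0.4, -0.6], [-1.3, -0.0], [-1.1, -0.5], [-0.5, -1.8], [-1.5, -1.8], [0.2, -1.1], [1.5, -1.1], [-0.2, -2.2], [-1.9, -3.0], [-1.4, -2.5], [0.5, -2.6], [-3.0, 0.3], [-1.9, -0.7], [-1.9, -1.9], [-0.6, 2.0], [-0.2, -0.5], [-0.6, -1.4], [0.0, -2.1], [-1.3, -0.2], [-1.2, -0.3], [-1.9, -1.8], [-0.3, 4.0], [-2.5, 1.2]]
```

```bash
python3 - <<'E'
from station import r
from h import *
import cv2
p=np.array([.5695,.0378,-1.421,0]);np.save("ramp.npy",p)
f0=np.load("f0.npy");k=dict(yl=.022,yp=.104)
P,O=pose(.075,**k);r.servo_line(P,O,speed=.05)
cv2.imwrite("pics/w2.png",r.snapshot("wrist")["frame"][:,:,::-1])
z=.068;n=0
r.servo_line(pose(z,**k)[0],speed=.04)
while z>.0485:
    z-=.0015
    r.servo_line(pose(z,**k)[0],speed=.02)
    s=r.sense();f=s["contact_force"]-f0
    print(round(z,4),np.round(f,1),round(s["clock"],2),round((s["tcp_pos"]-pose(z,**k)[0])[2]*1e3,2))
    if f[2]>13: break
r.wait(.5);s=r.sense();print(s["clock"],s["contact_force"]-f0)
for n in("wrist","side"):
    a=r.snapshot(n)["frame"][:,:,::-1]
    if n=="side":a=cv2.resize(a[190:310,230:420],(760,480),interpolation=cv2.INTER_CUBIC)
    cv2.imwrite(f"pics/{n}3.png",a)
E
```

```text
0.0665 [0.3 0.5 0.8] 5.21 0.03
0.065 [-0.3 -1.1  0. ] 5.46 -0.1
0.0635 [ 0.5 -0.5  0.4] 5.71 -0.02
0.062 [-0.7 -0.3  3.5] 5.96 0.33
0.0605 [-0.1  0.5  3.5] 6.21 0.16
0.059 [-0.1  0.1  4.2] 6.46 0.09
0.0575 [-0.3  0.2  4.8] 6.71 0.09
0.056 [-0.  -0.   5.5] 6.96 0.05
0.0545 [-0.5  0.1  5.9] 7.21 0.21
0.053 [-1.1  0.1  6.2] 7.46 0.33
0.0515 [-3.5 -0.1  9.8] 7.71 1.44
0.05 [-6.2 -0.6 15.1] 7.96 2.66
8.4583 [-5.00960872 -0.21968211 15.02647809]
```

View pics/wrist3.png

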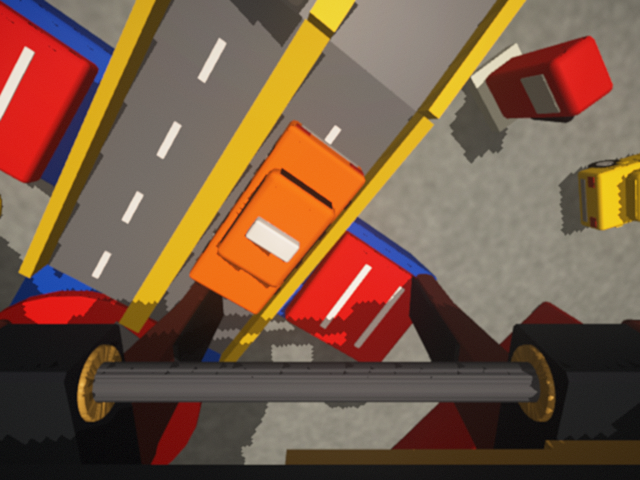

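View pics/side3.png

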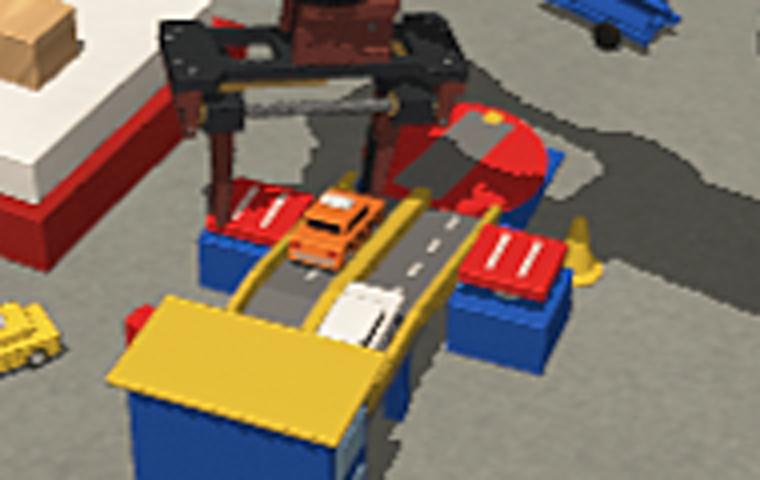

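The taxi is out and resting against the lane finger: its front is at about (225,290) in the wrist view, and it sits whole on the slope. The pad has bottomed, since the force rose steeply past z≈53 mm. The white car is still in its bay. I'll check that the taxi is at rest, then hand in.

```bash
python3 - <<'E'
from station import r
import cv2,numpy as np
a=cv2.imread("pics/wrist3.png").astype(int)
r.wait(.7);s=r.sense()
b=r.snapshot("wrist")["frame"][:,:,::-1].astype(int)
d=np.abs(a-b)[:,:].max(2);print("changed px",(d>40).sum(),s["contact_force"],s["clock"],s["opening"])
if (d>40).sum()<300: r.hand_in();print("handed in")
E
```

```text
changed px 0 [-7.24049613  0.0701991  14.70496363] 9.2583 0.08762123873863818
the job is handed in; nothing more can be done
handed in
```

I ejected the taxi and handed the job in at 9.3 s with the hold still on. With the gripper open, turned across lane a and slightly tilted, one fingertip waited in the lane while the other pressed pad a down.

**Last checks**
- **Pad:** contact began at about 63 mm. The force rose along the spring to about 6 N at 53 mm, then steeply to 15 N against the stop, so I take the pad as fully down. Its travel itself was not read out.
- **Taxi:** it rolled down and sits whole on the slope against the finger, short of the turntable. Two wrist pictures about 0.8 s apart show no change, so it is at rest.
- **White car and other toys:** the white car is still in its bay. The pump, the cone and the other toys in view look unmoved. I did not check the green carrier and the dish again after the press.

**Disagreements**
- **Ramp position:** the top and wrist cameras differed by about 4 mm, so I used a position between the two and kept clearance in the lane.
- **Sideways force:** about 5–7 N was steady during the hold. I put it down to the tilted finger pressing on the pad stop, but did not confirm that.

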